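Keep the curing lamp on a can riding round on a coasting board holder

ROBOT

A 6-joint arm with a two-finger parallel gripper is mounted at the origin on the work surface. World frame = base frame: x ahead of the robot, y to its left, z up, the work surface at z = 0. Lengths are in mm, angles in rad, forces in N, time in s.
With the tool pointing down it reaches from about 275 to 750 mm from the base axis. Payload 10.2 kg.
Tool frame: the origin (TCP) lies at the very end of the fingers, on their centre line; the grasp point (between the pads) lies 19 mm behind it (ctrl.hold_point_z is the distance from the TCP to the grasp point, in mm); z points along the fingers, y is the direction in which the jaws open and shut (so a half turn about z gives the same grasp; the last joint's range is limited). The gripper opens to 85 mm and grips with 20 to 120 N. Pads are 22 mm wide; open, the fingers measure 114 mm over their backs; the gripper's body (76 mm by 85 mm) begins 54 mm behind the grasp point. The pads swing forward as they close: fully open they stand 13 mm farther back than shut.
Start: joints at [-1.369, 0.313, 1.498, -0, 1.331, -0.223], TCP at [216.361, -478.35, 231.294] pointing down, gripper open.
Joint ranges: [-2.94, 2.94], [-0.97, 2.17], [0.19, 2.56], [-1.23, 4.37], [0.02, 3.11], [-2.88, 2.88]. Speed limits (rad/s): [2.39, 2.39, 3.01, 3.14, 3.14, 3.14].

INTERFACE

Orientations are given as a unit quaternion [w, x, y, z].
In Python, from rig import readout, cams, workorder, spotter, ctrl gives the robot as it stands.
- The arm moves only by the tool step_arm, never from a script. Its argument "plan" is text: rows parted by semicolons, each of 5 numbers parted by spaces: the shift along the tool's x, y, z in cm, then the turn about the tool's z in degrees, then the opening in per cent of the stroke, from 0 (shut) to 100 (fully open). In form: x y z twist gripper; .... A call has 1 to 10 rows; each row is the pose to reach, as a shift and turn from the pose commanded when the call began, along the tool's axes at that moment; what a row does not reach only later rows make up. A row lasts 1/10 s, in which the tool goes at most 50 mm and 8.59 degrees, less where a joint would pass 70% of its speed; a pose out of reach is approached as far as the arm can. A call with a gripper value outside its range is refused whole. The fingers move at their own pace and stop on an object; "grip_force" is the grip in N (left out, the last holds). Time passes only in rows, so rows that repeat a pose let the fingers close. It gives the time, the measured TCP pose, the force and the opening at its end, in the units of the state.
- readout.sense(): the state, without advancing time (a new reading comes with each control period).
- cams.capture(name): name is "side" or "top" or "wrist"; returns (picture, depth): 400x640x3 uint8, red, green, blue; 400x640 float32, mm along the optical axis (not along the pixel's ray), 0 where there is no reading.
- cams.camera_info(name): a dict with "vfov" (degrees; the focal length in pixels is half the picture's height over the tangent of half this angle, whatever the lens; pixels are square), "cx", "cy" (the principal point, pixels), "rvec" (rotation vector, rad) and "tvec" (3), from world to camera coordinates, as OpenCV has them. Camera axes: x right, y down, z forward; pixel columns grow to the right and rows downward; lengths in mm; the calibration is good to about 2 mm. A picture is of the moment at which its call begins: read the wrist's pose just before it. camera_info takes no time and is no camera call; for the wrist camera it gives the pose at the moment of the call.
- workorder.finish_job(): hands the job in, once; it reports no verdict.
Trained networks look in the newest picture that a camera, given by its name, has taken for a name from the list of things; names that differ only in an ending like _2 or _b are one class to them, and where a whole thing is asked for, a point or a joint stands for the part that bears it (a point fixed in the world has none). Each returns a list of dicts, best first, with "conf" (0 to 1); they miss things now and then, are a little off and sometimes report something else, mostly with a low value. They report only what shows in the picture. A call takes as long as a camera call. They do not tell look-alikes from the thing itself.
- spotter.regions_of(camera, target): "pixels" (400x640 bool, what is visible of it) and "extent" ([centre column, centre row, width, height] in pixels, round what is visible of it).
The state is a dict: "time_s": time; "joints": joint angles; "dq": joint speeds; "tau": joint torques, N m; "eef_pos": TCP position; "ee_rot": TCP orientation; "force": force on the tool from outside, world axes, zero at the start; "wrist_torque": the same for the moment, N m; "grip_width": opening from 0.0 (shut) to 1.0 (fully open).
Only numpy, scipy, OpenCV 4.12 (cv2) and the standard library are available. Lean on these libraries where they do the work, as an engineer would, in place of code of your own. Each camera call takes 0.05 s, during which the arm holds its last target. There are 200 camera calls.

TASK

Take the curing lamp (the round metal pen, lens at its lower end) out of its stand and push the rotary board holder round by one of its upright posts so that it coasts freely, at roughly one turn in five to eight seconds; then, with nothing touching the holder, keep the lamp upright with its lens about 3 cm above the middle of the square metal can on the board, travelling with the can for a good six seconds so that the glue sets while the board turns. Do not touch the board, spin the holder faster than one turn in three seconds, tip the lamp over or shift the other things on the bench; finish while still holding the lamp upright, lifted well clear, its lens at least 10 cm above the board.

Things in the scene. Friction and masses are not known exactly. Their poses are not given: they have to be found in the camera images.
- stand: fixed grey stand block for the lamp, 80 x 80 x 50 mm, with a vertical hole 29 mm wide and 40 mm deep in the middle of its top. Origin: centre of its underside, on the bench; z up
- lamp: loose curing lamp: round aluminium pen, 26 mm diameter, 148 mm long, two black rings, about 140 g. It stands upright in the stand, 40 mm of it in the hole, 108 mm above. Origin: centre of the lens at its lower end; z axis up along the pen. Grip it from above on the round barrel, 110 to 120 mm above the lens. It lights by itself when out of the stand
- lamp_lens (a point): centre of the lamp's lens, at its lower end (18 mm across, widening to 26 mm at 14 mm further up); same point as the lamp's origin. Over the can it must be within 20 mm sideways of can_top and 8 to 60 mm above it (aim for 30), the pen within 0.25 rad of upright
- foot: fixed round foot of the rotary board holder. Origin: on the bench (z = 0) on the holder's vertical turning axis. It carries the platter, a 220 mm diameter aluminium disc whose top face is 44 mm above the bench
- platter (a joint): platter angle about its vertical axis, rad, anticlockwise from above, no stops (counts past a full turn). Nominal inertia 0.008 kg m2 (hidden, +-30 %), drag 0.0004 N m s/rad, dry friction 0.0002 N m: pushed and let go, it coasts and slows (time constant 10 to 25 s). Release it at 0.8 to 1.2 rad/s, either way; it must stay above 0.35 rad/s over the can, never exceed 2.1
- board: dark circuit board, 174 x 110 mm, clamped flat on the platter and turning with it, its top face 50 mm above the bench; low black clamp jaws at its short ends, parts up to 6 mm tall on it. Origin: centre of its underside, on the turning axis; x along its long side. Must not be touched
- can_top (a point): centre of the top of the square steel can (34 x 34 x 6 mm, the largest metal part on the board, near one short end), 62 mm from the turning axis along the board's +x, 56 mm above the bench; turns with the platter
- post_a (a point): centre of the top of one of two upright steel posts for pushing the platter: 14 mm diameter, 50 mm tall, on the platter's top face 96 mm from the axis, at the board's +y side (beyond its long edge); top 94 mm above the bench
- post_b (a point): the same for the other post, at the board's -y side, 96 mm from the axis
- alcohol: white plastic alcohol bottle with steel cap, 64 mm across, 120 mm tall; bystander. Origin: centre of its underside
- swabs: round tub of swabs with clear lid, 96 mm across, 85 mm tall; bystander. Origin: centre of its underside
- syringe: flux syringe lying down, about 130 mm long, 27 mm across; bystander. Origin: centre of its underside
- tweezers: steel tweezers lying flat, 120 mm long; bystander. Origin: centre of its underside
- driver: screwdriver lying down; bystander. Origin: centre of its underside
- partsbin: low grey divided tray, 100 x 140 x 30 mm; bystander. Origin: centre of its underside
Mind the look-alikes: they are no part of the job. What is shaped like the stand but blue, green or turquoise is not meant.

How it is judged:
By the outcome, as a careful person would: the job done as asked, in the order asked, and still so for the second after the job is handed in, while the arm keeps its last pose, push and grip.
It also fails if it takes over 64 s, if anything falls off the work surface, if the arm or the gripper's body presses on something with over 40 N, if the wrist force passes 120 N, or if a joint passes its speed limit or range.

## Working session

There is one attempt and no reset: what is moved stays moved. The work goes in short steps, Python scripts to look and compute and a tool call to move; the robot and the scene stay as the last step left them, time stands still between calls to the robot, and variables do not carry over. Pictures are saved under pics/ and viewed, about 8 in all and at most 12, crops included, and the job is handed in when it is done.

Besides the shell and the picture viewer there is one more tool, called after ">>>" by a JSON object that holds its "method" and its "body", one argument or row to a line. step_arm: Moves the arm, as the interface text tells. Its arguments: {"type":"object","properties":{"plan":{"type":"string"},"grip_force":{"type":"number"}},"required":["plan"]}

```bash
mkdir -p pics
cat > h.py <<'E'
import numpy as np, cv2
from rig import readout, cams, workorder, spotter, ctrl
def K(n):
    i=cams.camera_info(n); f=200/np.tan(np.radians(i["vfov"])/2)
    R=cv2.Rodrigues(np.array(i["rvec"],float))[0]; return f,i["cx"],i["cy"],R,np.array(i["tvec"],float).ravel(),i
def cloud(n,d):
    f,cx,cy,R,t,_=K(n); v,u=np.mgrid[:400,:640]
    P=np.stack([(u-cx)/f*d,(v-cy)/f*d,d],-1); return (P-t)@R
def proj(n,p):
    f,cx,cy,R,t,_=K(n); c=R@np.array(p,float)+t; return c[0]/c[2]*f+cx,c[1]/c[2]*f+cy
E
python3 - <<'E'
from h import *
for n in ("top","side"):
    im,d=cams.capture(n); cv2.imwrite(f"pics/{n}0.png",im[...,::-1]); W=cloud(n,d); np.save(f"{n}.npy",W)
    print(n,{k:np.round(v,3) for k,v in cams.camera_info(n).items() if k!='x'})
    for t in ("stand","lamp","can_top","post_a","platter","board","foot") if n=="top" else ("stand","lamp","post_a"):
        for r in spotter.regions_of(n,t)[:4]:
            m=r["pixels"]&(d>0); print(t,round(r["conf"],2),np.round(r["extent"]),np.round(np.median(W[m],0)) if m.any() else '', np.round(np.percentile(W[m][:,2],95)) if m.any() else '')
s=readout.sense(); print({k:np.round(v,3) for k,v in s.items()}, ctrl.hold_point_z)
E
```

```text
top {'vfov': np.float64(56.049), 'cx': np.float64(323.063), 'cy': np.float64(196.091), 'rvec': array([ 2.149, -2.184,  0.128]), 'tvec': array([ -45.182,  579.469, 1204.25 ])}
stand 0.98 [413. 231.  36.  24.] [ 459. -333.   50.] 54.0
stand 0.88 [422. 270.  32.  26.] [ 328. -372.   49.] 54.0
stand 0.87 [365. 240.  33.  22.] [ 440. -188.   50.] 54.0
stand 0.72 [456. 239.  35.  24.] [ 438. -484.   49.] 54.0
can_top 0.75 [284. 198.  51.  58.] [567.  72.  51.] 56.0
can_top 0.68 [286. 202.  72.  68.] [567.  72.  48.] 57.0
post_a 0.62 [286. 201.  68.  69.] [566.  72.  48.] 57.0
post_a 0.19 [420. 232.  17.   7.] [ 463. -341.  142.] 160.0
platter 0.86 [285. 201.  71.  69.] [568.  72.  48.] 57.0
board 0.81 [284. 199.  56.  61.] [569.  72.  51.] 56.0
foot 0.67 [284. 200.  64.  66.] [566.  72.  48.] 57.0
foot 0.26 [269. 142.  45.  39.] [775. 121.   8.] 32.0
side {'vfov': np.float64(43.107), 'cx': np.float64(319.412), 'cy': np.float64(196.619), 'rvec': array([ 2.07 , -0.584,  0.329]), 'tvec': array([-485.397,  210.067, 1246.97 ])}
stand 0.98 [321. 253.  37.  31.] [ 466. -202.   50.] 55.0
stand 0.71 [391. 334.  57.  50.] [ 430. -502.   49.] 54.0
stand 0.65 [361. 291.  48.  43.] [ 447. -372.   47.] 54.0
stand 0.59 [316. 321.  49.  54.] [ 318. -393.   48.] 54.0
lamp 0.8 [364. 265.  13.  41.] [ 459. -359.  111.] 159.0
post_a 0.91 [329. 196.  29.  39.] [605.   2.  48.] 80.0
{'time_s': np.float64(0.6), 'joints': array([-1.369,  0.313,  1.498,  0.   ,  1.331, -0.223]), 'dq': array([-0.001, -0.001,  0.   ,  0.   , -0.001,  0.001]), 'tau': array([-0.0000e+00, -4.1203e+01, -2.5983e+01, -0.0000e+00,  1.0000e-03,
        0.0000e+00]), 'eef_pos': array([ 216.372, -478.33 ,  231.263]), 'ee_rot': array([-0.   ,  0.978,  0.211,  0.   ]), 'force': array([ 0.204, -0.119,  0.256]), 'wrist_torque': array([-0.039, -0.03 ,  0.034]), 'grip_width': np.float64(1.0)} 18.700000000000003
```

Run:
```python
from h import *
a=cv2.imread("pics/top0.png");b=cv2.imread("pics/side0.png")
cv2.imwrite("pics/c1.png",np.vstack([cv2.resize(a[120:320,200:520],(800,500))]))
cv2.imwrite("pics/c2.png",cv2.resize(b[150:390,220:540],(800,600)))
W=np.load("top.npy")
# lamp points
m=(abs(W[...,0]-460)<40)&(abs(W[...,1]+345)<40)&(W[...,2]>100)
P=W[m];print("lamp top",len(P),np.round(P.mean(0)),P.min(0),P.max(0))
W2=np.load("side.npy");m=(abs(W2[...,0]-460)<40)&(abs(W2[...,1]+350)<40)&(W2[...,2]>70);P=W2[m];print("lamp side",len(P),P.mean(0),P.max(0),P.min(0))
for w,n in((W,'t'),(W2,'s')):
    m=(np.hypot(w[...,0]-567,w[...,1]-72)<140)&(w[...,2]>68);P=w[m];px=np.argwhere(m)
    print(n,len(P));
    if len(P): print(np.c_[px,np.round(P)][::max(1,len(P)//15)])
    m=(np.hypot(w[...,0]-567,w[...,1]-72)<140)&(w[...,2]>35)&(w[...,2]<62);c=cv2.minEnclosingCircle(w[m][:,:2].astype(np.float32));print(c)
```

```text
lamp top 94 [ 465. -345.  145.] [ 454.02623994 -361.32816104  102.62235885] [ 478.02339544 -336.88652264  162.54434437]
lamp side 410 [ 460.8351896  -357.05185787  121.39278658] [ 477.99792501 -339.84807097  163.12531219] [ 450.7930201  -365.51621731   70.36464941]
t 41
[[181. 309. 620. -11.  93.]
 [182. 308. 617.  -8.  93.]
 [182. 310. 617. -14.  94.]
 [183. 308. 614.  -7.  91.]
 [183. 310. 614. -14.  94.]
 [184. 308. 611.  -7.  92.]
 [184. 310. 611. -14.  93.]
 [185. 308. 610.  -7.  79.]
 [185. 310. 608. -14.  89.]
 [186. 309. 608. -10.  68.]
 [211. 255. 528. 158.  93.]
 [212. 254. 526. 162.  92.]
 [212. 256. 525. 155.  96.]
 [212. 258. 526. 150.  86.]
 [213. 255. 522. 158.  94.]
 [213. 257. 522. 151. 101.]
 [214. 254. 519. 161.  97.]
 [214. 256. 519. 155.  93.]
 [214. 258. 520. 151.  80.]
 [215. 256. 516. 156.  90.]
 [215. 258. 517. 153.  70.]]
((568.6199951171875, 72.97594451904297), 109.91220092773438)
s 50
[[183. 335. 620.  -5.  95.]
 [184. 335. 617.  -9.  95.]
 [185. 333. 609. -11.  95.]
 [185. 336. 615. -17.  96.]
 [186. 334. 609. -16.  94.]
 [186. 337. 618. -19.  93.]
 [187. 335. 611. -18.  91.]
 [188. 333. 607. -14.  87.]
 [188. 336. 616. -17.  86.]
 [189. 334. 610. -16.  84.]
 [189. 337. 621. -15.  80.]
 [190. 335. 609. -22.  83.]
 [191. 333. 609. -11.  75.]
 [191. 336. 616. -17.  76.]
 [192. 334. 614. -10.  69.]
 [192. 337. 618. -19.  72.]
 [193. 337. 619. -18.  69.]]
((602.8189086914062, 29.722900390625), 95.55847930908203)
```

View pics/c1.png

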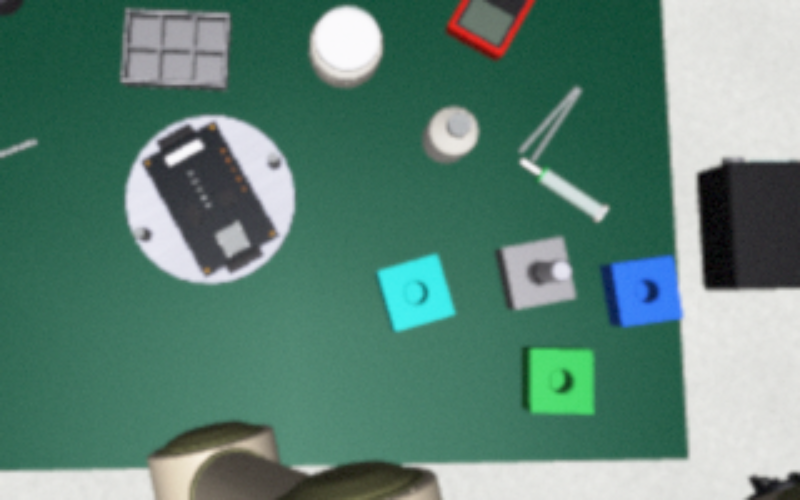

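View pics/c2.png

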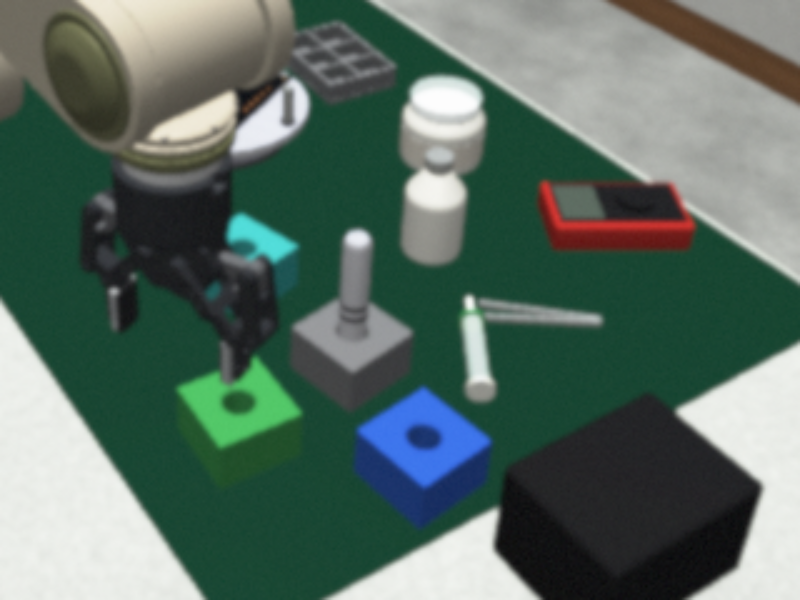

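c1: grey stand with the lamp at crop (545,272), holder at (210,200), can at (233,238) and posts at (275,160) and (143,233). c2 shows the lamp upright in the grey stand at (352,300). Moving above the lamp, with the tool axes squared to the world.

>>> {"method": "step_arm", "body": {
  "plan": "4.5 -0.2 0 4 100;9 -0.4 0 8 100;14 -0.6 0 12 100;18.5 -0.9 0 16 100;23 -1.1 0 20 100;27.7 -1.3 0 24.4 100;27.7 -1.3 0 24.4 100;27.7 -1.3 0 24.4 100"
}}

```text
time_s: 1.4
eef_pos: [463.8, -351.9, 231.0]
ee_rot: [-0.0, 1.0, 0.001, -0.0]
force: [-0.2, -0.7, 0.7]
grip_width: 1.003
```

Run:
```python
from h import *
s=readout.sense(); print({k:np.round(s[k],3) for k in("time_s","joints","eef_pos","ee_rot","force")})
im,d=cams.capture("wrist"); cv2.imwrite("pics/w1.png",im[...,::-1]); W=cloud("wrist",d); np.save("w.npy",W)
for r in spotter.regions_of("wrist","lamp")[:2]:
    m=r["pixels"]&(d>0);P=W[m];print(r["conf"],r["extent"],np.median(P,0))
    Q=P[P[:,2]>140]; print(len(Q),Q.mean(0) if len(Q) else '')
m=(abs(W[...,0]-460)<40)&(abs(W[...,1]+350)<40)&(W[...,2]>75)&(W[...,2]<140);P=W[m]
from scipy.optimize import least_squares
for nm,P in(("wrist",P),("side",(lambda w:w[(abs(w[...,0]-460)<40)&(abs(w[...,1]+350)<40)&(w[...,2]>80)&(w[...,2]<140)])(np.load("side.npy")))):
    if len(P)>10:
        f=least_squares(lambda c:np.hypot(P[:,0]-c[0],P[:,1]-c[1])-13,[460,-350],loss="soft_l1");print(nm,len(P),f.x,np.median(abs(f.fun)))
m=(abs(W[...,0]-460)<60)&(abs(W[...,1]+350)<60)&(abs(W[...,2]-50)<5)
if m.sum()>50: print("stand",cv2.minAreaRect(W[m][:,:2].astype(np.float32)))
T=np.load("top.npy");m=(abs(T[...,0]-460)<60)&(abs(T[...,1]+350)<60)&(abs(T[...,2]-50)<6);print("stand top",cv2.minAreaRect(T[m][:,:2].astype(np.float32)))
```

```text
{'time_s': np.float64(1.4), 'joints': array([-0.85 ,  0.441,  1.317, -0.   ,  1.385,  0.72 ]), 'eef_pos': array([ 463.775, -351.865,  231.005]), 'ee_rot': array([-0.   ,  1.   ,  0.001, -0.   ]), 'force': array([-0.227, -0.703,  0.698])}
0.87 [327.0, 188.3, 37.3, 64.3] [ 471.86438121 -350.61846355  154.96428501]
1221 [ 467.54230406 -350.40843219  156.90002009]
wrist 488 [ 464.6899075  -350.31967805] 0.1591589400445006
side 237 [ 466.25234287 -349.92619585] 0.8754799481496516
stand ((464.87432861328125, -350.061767578125), (80.17709350585938, 80.21263885498047), 9.69834041595459)
stand top ((465.0715637207031, -349.70367431640625), (79.7353744506836, 81.2740707397461), 9.793318748474121)
```

View pics/w1.png

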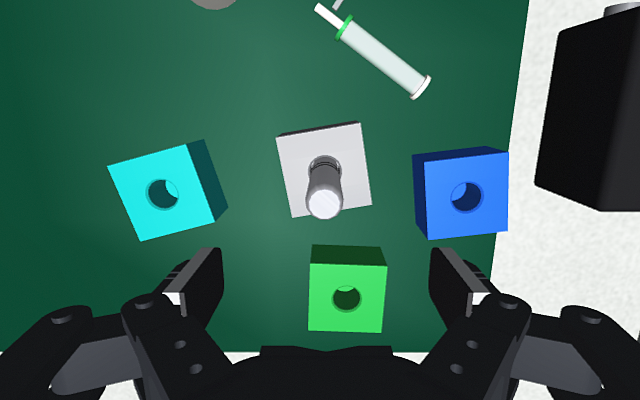

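w1: the lamp stands at pixel (323,185) in the grey stand, between the open fingers' approach lines. Its measured axis is (465,-350).

>>> {"method": "step_arm", "body": {
  "plan": "0.1 -0.2 4 0 100;0.1 -0.2 8 0 100;0.1 -0.2 11 0 100;0.1 -0.2 12.5 0 100;0.1 -0.2 12.5 0 60;0.1 -0.2 12.5 0 0;0.1 -0.2 12.5 0 0;0.1 -0.2 12.5 0 0;0.1 -0.2 12.5 0 0;0.1 -0.2 12.5 0 0",
  "grip_force": 50
}}

```text
time_s: 2.5
eef_pos: [464.7, -350.7, 107.6]
ee_rot: [0.001, 1.0, -0.0, 0.001]
force: [-1.0, 0.2, 5.8]
grip_width: 0.288
```

>>> {"method": "step_arm", "body": {
  "plan": "0 0 -0.5 0 0;0 0 -2 0 0;0 0 -4 0 0;0 0 -7 0 0;0 0 -11 0 0;0 0 -14.5 0 0;0 0 -14.5 0 0"
}}

```text
time_s: 3.2
eef_pos: [465.4, -351.3, 256.5]
ee_rot: [0.003, 1.0, -0.0, 0.003]
force: [0.1, 0.9, -2.0]
grip_width: 0.293
```

```bash
cat > lamp.py <<'E'
from h import *
# lamp pose relative to TCP from side view
s=readout.sense(); p=np.array(s["eef_pos"]); print({k:np.round(s[k],3) for k in("time_s","joints","eef_pos","force","grip_width")})
im,d=cams.capture("side"); cv2.imwrite("pics/s_lamp.png",im[...,::-1]); W=cloud("side",d)
m=(abs(W[...,0]-p[0])<40)&(abs(W[...,1]-p[1])<40)&(W[...,2]<p[2]-3)&(W[...,2]>p[2]-130); P=W[m]
from scipy.optimize import least_squares
Q=P[P[:,2]>p[2]-75]
f=least_squares(lambda c:np.hypot(Q[:,0]-c[0]-c[2]*(Q[:,2]-p[2]),Q[:,1]-c[1]-c[3]*(Q[:,2]-p[2]))-13,[p[0],p[1],0,0],loss="soft_l1")
print(len(Q),"axis-TCP",f.x[:2]-p[:2],"tilt",f.x[2:],np.median(abs(f.fun)),"bottom below TCP",np.percentile(P[:,2],[0,1,3])-p[2])
E
python3 lamp.py
```

```text
{'time_s': np.float64(3.2), 'joints': array([-0.847,  0.422,  1.277, -0.   ,  1.433,  0.724]), 'eef_pos': array([ 465.38 , -351.342,  256.493]), 'force': array([ 0.111,  0.883, -2.02 ]), 'grip_width': np.float64(0.293)}
330 axis-TCP [1.64710147 0.15114487] tilt [-0.00341057  0.00248582] 0.7952307804329957 bottom below TCP [-97.04808503 -93.15886528 -91.15802125]
```

>>> {"method": "step_arm", "body": {
  "plan": "0.5 -1.3 0 0 0;1.5 -4.5 0 0 0;3 -9 0 0 0;4.6 -13.5 0 0 0;6.2 -18 0 0 0;7.7 -22.5 0 0 0;9.2 -27 0 0 0;10.4 -30.5 0 0 0;11 -32.3 0 0 0;11.2 -32.7 0 0 0"
}}

```text
time_s: 4.25
eef_pos: [576.3, -20.4, 249.5]
ee_rot: [-0.001, 1.0, 0.001, -0.002]
force: [0.6, 0.2, -0.1]
grip_width: 0.289
```

```bash
cat > ang.py <<'E'
from h import *
# polar ortho of the platter from the top camera, in world angle
C=np.array([568.0,72.5]); R=np.arange(20,108,2.); A=np.radians(np.arange(0,360,1.))
def polar(im,d,n="top",z=52):
    f,cx,cy,Rm,t,_=K(n); r,a=np.meshgrid(R,A,indexing="ij")
    P=np.stack([C[0]+r*np.cos(a),C[1]+r*np.sin(a),0*r+z],-1); c=P@Rm.T+t
    u=(c[...,0]/c[...,2]*f+cx).astype(np.float32); v=(c[...,1]/c[...,2]*f+cy).astype(np.float32)
    g=cv2.remap(cv2.cvtColor(im,cv2.COLOR_RGB2GRAY),u,v,cv2.INTER_LINEAR).astype(float)
    dd=cv2.remap(d,u,v,cv2.INTER_NEAREST); ok=(abs(dd-c[...,2])<25)
    return g,ok
def angle(im,d,n="top",prior=None,win=40):
    g,ok=polar(im,d,n); Z=np.load("ref.npz"); g0,ok0=Z["g"],Z["ok"]; sc=[]
    rng=np.arange(360) if prior is None else np.arange(int(np.degrees(prior))-win,int(np.degrees(prior))+win)
    for k in rng:
        b=np.roll(g0,k,1); w=ok&np.roll(ok0,k,1)
        sc.append(np.corrcoef(g[w],b[w])[0,1] if w.sum()>300 else -1)
    sc=np.array(sc); i=int(sc.argmax()); o=0
    if 0<i<len(sc)-1: o=.5*(sc[i-1]-sc[i+1])/(sc[i-1]-2*sc[i]+sc[i+1])
    return np.radians(rng[i]+o),sc[i],ok.mean()
E
python3 - <<'E'
from ang import *
im=cv2.imread("pics/top0.png")[...,::-1].copy(); T=np.load("top.npy")
f,cx,cy,Rm,t,_=K("top"); d=(T@Rm.T+t)[...,2].astype(np.float32)
g,ok=polar(im,d); np.savez("ref.npz",g=g,ok=ok); print(ok.mean())
s=readout.sense(); print({k:np.round(s[k],3) for k in("time_s","joints","eef_pos","force","grip_width")})
im,d=cams.capture("top"); cv2.imwrite("pics/top1.png",im[...,::-1]);print(angle(im,d))
ims,ds=cams.capture("side"); cv2.imwrite("pics/side1.png",ims[...,::-1]);print(angle(ims,ds,"side"))
cv2.imwrite("pics/ts1.png",np.hstack([cv2.resize(im[100:300,180:380],(400,400)),cv2.resize(ims[60:260,220:420],(400,400))])[...,::-1])
E
```

```text
0.987310606060606
{'time_s': np.float64(4.25), 'joints': array([-0.239,  0.418,  1.301,  0.   ,  1.425,  1.33 ]), 'eef_pos': array([576.339, -20.361, 249.545]), 'force': array([ 0.582,  0.182, -0.082]), 'grip_width': np.float64(0.289)}
(np.float64(0.0), np.float64(0.9538055665440882), np.float64(0.31824494949494947))
(np.float64(0.0), np.float64(0.9216358085113517), np.float64(0.9588383838383838))
```

View pics/ts1.png

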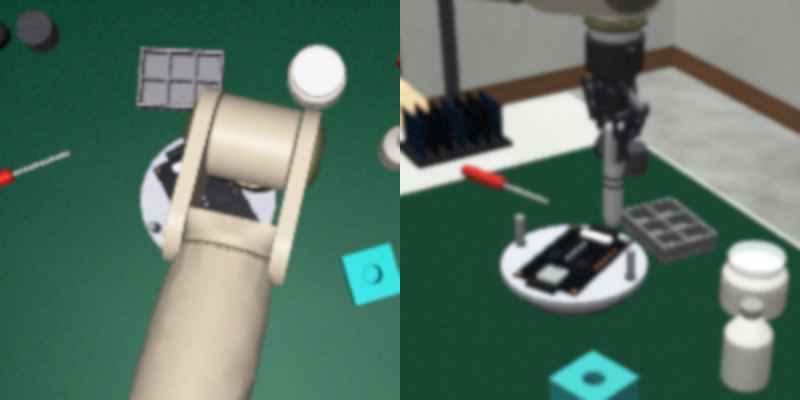

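ts1: the side camera sees the whole platter, with post_a at (630,265), the can at (550,275) and the lamp hanging clear. Lowering beside post_a.

>>> {"method": "step_arm", "body": {
  "plan": "0 0 2 0 0;0 0 5 0 0;0 0 8 0 0;0.3 0 9.2 0 0;0.8 -0.1 9.2 0 0;1.3 -0.2 9.2 0 0;1.3 -0.2 9.2 0 0;1.3 -0.2 9.2 0 0"
}}

```text
time_s: 5.15
eef_pos: [590.2, -21.6, 160.3]
ee_rot: [0.0, 1.0, -0.0, 0.001]
force: [-0.0, 0.7, -2.0]
grip_width: 0.29
```

Run:
```python
from ang import *
exec(open("lamp.py").read().split("\n",1)[1])
print(angle(im,d,"side"))
p=np.array(p);C=np.array([568,72.5])
# push plan
p0=np.array([589.4,-21.3]); a=np.arctan2(*(p0-C)[::-1]); r=np.hypot(*(p0-C)); print(np.degrees(a),r)
# w ramp 0->1.1 over 1.6 s, const till 1.9
t=np.arange(1,26)*.1; th=np.where(t<1.4,.5*1.1/1.4*t**2,.5*1.1*1.4+1.1*(t-1.4))
q=C+96*np.c_[np.cos(a+th),np.sin(a+th)]
for i in range(25): print(round(t[i],1),round(np.degrees(th[i]),1),np.round((q[i]-p0)*[.1,-.1],2), np.round(q[i]))
```

```text
{'time_s': np.float64(5.15), 'joints': array([-0.235,  0.515,  1.391, -0.   ,  1.234,  1.337]), 'eef_pos': array([590.231, -21.577, 160.322]), 'force': array([-0.016,  0.692, -2.023]), 'grip_width': np.float64(0.29)}
208 axis-TCP [ 1.06010872e+00 -8.32844977e-04] tilt [-0.0351979  -0.01097735] 1.6185667245867572 bottom below TCP [-126.88043091 -124.27740374 -122.18303147]
(np.float64(0.0), np.float64(0.9193306680249411), np.float64(0.8913510101010101))
-77.14822062987454 96.21018657086161
0.1 0.2 [ 0.03 -0.03] [590. -21.]
0.2 0.9 [ 0.14 -0.06] [591. -21.]
0.3 2.0 [ 0.32 -0.1 ] [593. -20.]
0.4 3.6 [ 0.58 -0.17] [595. -20.]
0.5 5.6 [ 0.9  -0.27] [598. -19.]
0.6 8.1 [ 1.29 -0.41] [602. -17.]
0.7 11.0 [ 1.75 -0.6 ] [607. -15.]
0.8 14.4 [ 2.26 -0.85] [612. -13.]
0.9 18.2 [ 2.82 -1.16] [618. -10.]
1.0 22.5 [ 3.42 -1.55] [624.  -6.]
1.1 27.2 [ 4.04 -2.04] [630.  -1.]
1.2 32.4 [ 4.68 -2.62] [636.   5.]
1.3 38.0 [ 5.31 -3.32] [642.  12.]
1.4 44.1 [ 5.91 -4.15] [648.  20.]
1.5 50.4 [ 6.43 -5.06] [654.  29.]
1.6 56.7 [ 6.86 -6.03] [658.  39.]
1.7 63.0 [ 7.17 -7.04] [661.  49.]
1.8 69.3 [ 7.37 -8.07] [663.  59.]
1.9 75.6 [ 7.46 -9.13] [664.  70.]
2.0 81.9 [  7.43 -10.18] [664.  81.]
2.1 88.2 [  7.28 -11.23] [662.  91.]
2.2 94.5 [  7.02 -12.25] [660. 101.]
2.3 100.8 [  6.65 -13.24] [656. 111.]
2.4 107.1 [  6.17 -14.18] [651. 120.]
2.5 113.4 [  5.6  -15.06] [645. 129.]
```

>>> {"method": "step_arm", "body": {
  "plan": "0.03 -0.03 0 0 0;0.14 -0.06 0 0 0;0.32 -0.1 0 0 0;0.58 -0.17 0 0 0;0.9 -0.27 0 0 0;1.29 -0.41 0 0 0;1.75 -0.6 0 0 0;2.26 -0.85 0 0 0;2.82 -1.16 0 0 0;3.42 -1.55 0 0 0"
}}

```text
time_s: 6.2
eef_pos: [624.5, -5.7, 159.3]
ee_rot: [-0.0, 1.0, -0.001, 0.0]
force: [0.2, 0.4, -1.6]
grip_width: 0.289
```

>>> {"method": "step_arm", "body": {
  "plan": "0.62 -0.49 0 0 0;1.26 -1.07 0 0 0;1.89 -1.77 0 0 0;2.49 -2.6 0 0 0;3.01 -3.51 0 0 0;3.44 -4.48 0 0 0;3.75 -5.49 0 0 0;3.95 -6.52 0 0 0;4 -6.8 0 0 0;4 -6.8 -4 0 0"
}}

```text
time_s: 7.2
eef_pos: [661.9, 62.8, 194.2]
ee_rot: [-0.0, 1.0, -0.0, -0.005]
force: [0.9, 0.1, -1.0]
grip_width: 0.288
```

```bash
cat > track.py <<'E'
from ang import *
import sys,json,os
n=int(sys.argv[1]) 
log=json.load(open("log.json")) if os.path.exists("log.json") else []
for i in range(n):
    im,d=None,None; t=readout.sense()["time_s"]; im,d=cams.capture("side")
    pr=None
    if len(log)>=3:
        pr=np.polyval(np.polyfit(*np.array(log)[-6:].T,1),t)
    a,s,o=angle(im,d,"side",pr); 
    if pr is None and log: a=log[-1][1]+(a-log[-1][1]+np.pi)%(2*np.pi)-np.pi
    print(round(float(t),3),round(float(a),3),round(float(s),2),round(float(o),2))
    if s>.8: log.append([float(t),float(a)])
json.dump(log,open("log.json","w"))
cv2.imwrite("pics/last.png",im[...,::-1])
s=readout.sense(); print({k:np.round(s[k],3) for k in("time_s","eef_pos","force","grip_width")})
E
python3 track.py 3
```

```text
7.2 1.378 0.92 0.96
7.25 1.431 0.92 0.96
7.3 1.486 0.92 0.96
{'time_s': np.float64(7.35), 'eef_pos': array([664.997,  61.914, 202.059]), 'force': array([-0.449,  0.259, -3.183]), 'grip_width': np.float64(0.292)}
```

```bash
cat > plan.py <<'E'
from ang import *
import json,sys
from scipy.optimize import least_squares
from scipy.integrate import odeint
A0=float(open("can0.txt").read())
def model():
    L=np.array(json.load(open("log.json")))[0:]; t0=L[0,0]
    def th(p,t):
        a,w,k=p; tau=t-t0; c=.5 # w'=-k(w+.5)
        return a-c*tau+(w+c)*(1-np.exp(-k*tau))/k
    def om(p,t): return -.5+(p[1]+.5)*np.exp(-p[2]*(t-t0))
    f=least_squares(lambda p:np.r_[(th(p,L[:,0])-L[:,1])/.01,(p[2]-.05)/.015],[L[0,1],1.08,.05])
    return (lambda t:th(f.x,t)),(lambda t:om(f.x,t)),f,L
def show(t,cmd,n=10,zc=183,off=(0,0)):
    th,om,f,L=model(); print("w,k",f.x[1:],"w now",om(t),"rms",np.std(th(L[:,0])-L[:,1]))
    for i in range(1,n+1):
        a=A0+th(t+.1*i); q=C+62*np.array([np.cos(a),np.sin(a)])+off
        print(i,np.round(np.r_[(q-cmd[:2])*[.1,-.1],(cmd[2]-zc)*.1],2),np.round(q,0))
E
python3 track.py 4
python3 - <<'E'
import numpy as np
from ang import *
T=np.load("top.npy"); im=cv2.imread("pics/top0.png")
# can: orthophoto at z=56, from ref
f,cx,cy,Rm,t,_=K("top"); best=[]
g=cv2.cvtColor(im,cv2.COLOR_BGR2GRAY)
for a in np.radians(np.arange(-170,-130,1)):
    e=np.array([np.cos(a),np.sin(a)]);n=np.array([-e[1],e[0]]);s=np.linspace(-26,26,53)
    X=C+(62+s[:,None,None])*e+s[None,:,None]*n; X=np.concatenate([X,0*X[...,:1]+56],-1); c=X@Rm.T+t
    G=cv2.remap(g,(c[...,0]/c[...,2]*f+cx).astype(np.float32),(c[...,1]/c[...,2]*f+cy).astype(np.float32),1).astype(float)
    M=(abs(s)[:,None]<17)&(abs(s)[None]<17); best.append((G[M].mean()-np.median(G[~M]),a))
b=max(best);print(b,np.degrees(b[1])); open("can0.txt","w").write(str(b[1]))
from plan import *
# post angle check
print("post-based",np.arctan2(-11-155,616-521)-np.pi/2)
t=readout.sense()["time_s"]; show(t,np.array([663.6,62.2,199.3]),14)
E
```

```text
7.35 1.539 0.92 0.95
7.4 1.593 0.92 0.95
7.45 1.649 0.92 0.95
7.5 1.7 0.92 0.95
{'time_s': np.float64(7.55), 'eef_pos': array([663.552,  61.859, 197.964]), 'force': array([-0.878, -0.747, -2.007]), 'grip_width': np.float64(0.294)}
(np.float64(107.3921028466483), np.float64(-2.652900463031381)) -152.0
post-based -2.6217980310035736
w,k [1.08846184 0.04997804] w now 1.0609175758750917 rms 0.0008466608097652217
1 [-5.21  3.39  1.63] [611.  28.]
2 [-4.77  2.91  1.63] [616.  33.]
3 [-4.39  2.39  1.63] [620.  38.]
4 [-4.06  1.84  1.63] [623.  44.]
5 [-3.8   1.26  1.63] [626.  50.]
6 [-3.6   0.66  1.63] [628.  56.]
7 [-3.46  0.05  1.63] [629.  62.]
8 [-3.38 -0.56  1.63] [630.  68.]
9 [-3.36 -1.18  1.63] [630.  74.]
10 [-3.41 -1.79  1.63] [630.  80.]
11 [-3.51 -2.39  1.63] [628.  86.]
12 [-3.67 -2.97  1.63] [627.  92.]
13 [-3.89 -3.53  1.63] [625.  98.]
14 [-4.15 -4.06  1.63] [622. 103.]
```

>>> {"method": "step_arm", "body": {
  "plan": "-1 0.3 0 0 0;-2.2 0.8 0 0 0;-3.1 1.2 0.2 0 0;-3.6 1.35 0.6 0 0;-3.75 1.2 1 0 0;-3.6 0.66 1.4 0 0;-3.46 0.05 1.6 0 0;-3.38 -0.56 1.6 0 0;-3.36 -1.18 1.6 0 0;-3.41 -1.79 1.6 0 0"
}}

```text
time_s: 8.55
eef_pos: [630.1, 80.6, 183.4]
ee_rot: [-0.0, 1.0, -0.0, 0.0]
force: [0.3, -0.7, -1.9]
grip_width: 0.294
```

```bash
cat > go.py <<'E'
import subprocess,sys
subprocess.run(["python3","track.py","1"])
from plan import *
cmd=np.array([float(x) for x in sys.argv[1:4]]); s=readout.sense(); t=s["time_s"]; th,om,f,L=model()
a=A0+th(t); q=C+62*np.array([np.cos(a),np.sin(a)]); p=np.array(s["eef_pos"]); print("lamp-can",np.round(p[:2]-q,1),"cmd-can",np.round(cmd[:2]-q,1))
show(t,cmd)
E
python3 go.py 629.5 80.1 183.3
python3 - <<'E'
import cv2
a=cv2.imread("pics/last.png");cv2.imwrite("pics/l1.png",cv2.resize(a[110:230,250:410],(800,600),interpolation=cv2.INTER_CUBIC))
E
```

```text
8.55 2.773 0.87 0.95
{'time_s': np.float64(8.6), 'eef_pos': array([629.889,  81.517, 183.393]), 'force': array([-0.096,  0.858, -1.622]), 'grip_width': np.float64(0.292)}
lamp-can [ 0.8 -1.4] cmd-can [ 0.4 -2.8]
w,k [1.08610128 0.05033271] w now 0.9781823355760462 rms 0.0008262302184073192
1 [-0.17 -0.87  0.03] [628.  89.]
2 [-0.35 -1.44  0.03] [626.  95.]
3 [-0.59 -1.99  0.03] [624. 100.]
4 [-0.88 -2.5   0.03] [621. 105.]
5 [-1.21 -2.99  0.03] [617. 110.]
6 [-1.58 -3.43  0.03] [614. 114.]
7 [-1.99 -3.84  0.03] [610. 118.]
8 [-2.43 -4.2   0.03] [605. 122.]
9 [-2.9  -4.52  0.03] [600. 125.]
10 [-3.4  -4.79  0.03] [596. 128.]
```

View pics/l1.png

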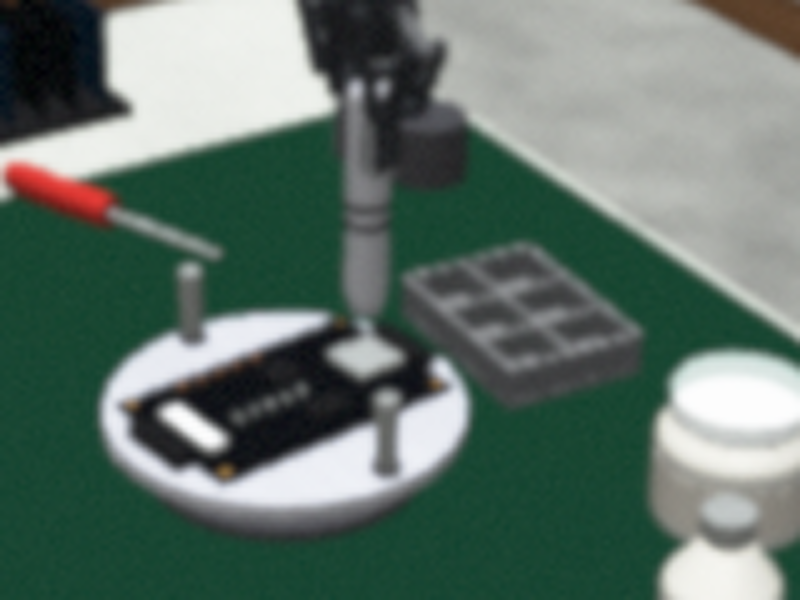

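l1: the lamp is upright, its lens at (367,310) just over the can at (365,355). Nothing touches the holder. Following.

>>> {"method": "step_arm", "body": {
  "plan": "-0.17 -0.87 0 0 0;-0.35 -1.44 0 0 0;-0.59 -1.99 0 0 0;-0.88 -2.5 0 0 0;-1.21 -2.99 0 0 0;-1.58 -3.43 0 0 0;-1.99 -3.84 0 0 0;-2.43 -4.2 0 0 0;-2.9 -4.52 0 0 0;-3.4 -4.79 0 0 0"
}}

```text
time_s: 9.6
eef_pos: [595.6, 128.0, 183.3]
ee_rot: [-0.0, 1.0, -0.001, 0.0]
force: [-0.2, 0.7, -1.8]
grip_width: 0.289
```

```bash
python3 go.py 595.5 128 183.3
```

```text
9.6 3.723 0.89 0.97
{'time_s': np.float64(9.65), 'eef_pos': array([595.004, 128.455, 183.388]), 'force': array([ 0.071,  0.864, -1.465]), 'grip_width': np.float64(0.288)}
lamp-can [-0.2  0.2] cmd-can [ 0.3 -0.2]
w,k [1.09522726 0.06381821] w now 0.8643274398345449 rms 0.0028365987183425166
1 [-0.52 -0.24  0.03] [590. 130.]
2 [-1.02 -0.4   0.03] [585. 132.]
3 [-1.53 -0.53  0.03] [580. 133.]
4 [-2.04 -0.61  0.03] [575. 134.]
5 [-2.55 -0.65  0.03] [570. 134.]
6 [-3.06 -0.64  0.03] [565. 134.]
7 [-3.56 -0.6   0.03] [560. 134.]
8 [-4.05 -0.51  0.03] [555. 133.]
9 [-4.52 -0.39  0.03] [550. 132.]
10 [-4.98 -0.23  0.03] [546. 130.]
```

>>> {"method": "step_arm", "body": {
  "plan": "-0.52 -0.24 0 0 0;-1.02 -0.4 0 0 0;-1.53 -0.53 0 0 0;-2.04 -0.61 0 0 0;-2.55 -0.65 0 0 0;-3.06 -0.64 0 0 0;-3.56 -0.6 0 0 0;-4.05 -0.51 0 0 0;-4.52 -0.39 0 0 0;-4.98 -0.23 0 0 0"
}}

```text
time_s: 10.65
eef_pos: [545.8, 130.0, 183.3]
ee_rot: [-0.0, 1.0, -0.001, 0.0]
force: [0.3, -1.1, -2.0]
grip_width: 0.289
```

```bash
python3 go.py 545.7 130.3 183.3
```

```text
10.65 4.57 0.9 0.96
{'time_s': np.float64(10.7), 'eef_pos': array([545.35 , 129.883, 183.324]), 'force': array([ 0.165,  0.471, -1.469]), 'grip_width': np.float64(0.295)}
lamp-can [ 0.7 -0. ] cmd-can [1.1 0.4]
w,k [1.10366023 0.0692445 ] w now 0.758515552080532 rms 0.002103815464919067
1 [-0.53  0.23  0.03] [540. 128.]
2 [-0.94  0.45  0.03] [536. 126.]
3 [-1.32  0.7   0.03] [532. 123.]
4 [-1.68  0.97  0.03] [529. 121.]
5 [-2.02  1.27  0.03] [526. 118.]
6 [-2.33  1.58  0.03] [522. 115.]
7 [-2.61  1.91  0.03] [520. 111.]
8 [-2.87  2.26  0.03] [517. 108.]
9 [-3.1   2.61  0.03] [515. 104.]
10 [-3.3   2.98  0.03] [513. 100.]
```

>>> {"method": "step_arm", "body": {
  "plan": "-0.53 0.23 0 0 0;-0.94 0.45 0 0 0;-1.32 0.7 0 0 0;-1.68 0.97 0 0 0;-2.02 1.27 0 0 0;-2.33 1.58 0 0 0;-2.61 1.91 0 0 0;-2.87 2.26 0 0 0;-3.1 2.61 0 0 0;-3.3 2.98 0 0 0"
}}

```text
time_s: 11.7
eef_pos: [513.0, 100.1, 183.3]
ee_rot: [-0.0, 1.0, -0.001, -0.0]
force: [0.0, -0.1, -2.4]
grip_width: 0.294
```

```bash
python3 go.py 512.7 100.5 183.3
```

```text
11.7 5.342 0.93 0.93
{'time_s': np.float64(11.75), 'eef_pos': array([512.831,  99.704, 183.307]), 'force': array([ 0.209,  0.062, -2.708]), 'grip_width': np.float64(0.29)}
lamp-can [1.4 1.9] cmd-can [1.3 2.7]
w,k [1.09848661 0.06681475] w now 0.6794523263093082 rms 0.0033470976516121096
1 [-0.29  0.65  0.03] [510.  94.]
2 [-0.42  1.05  0.03] [509.  90.]
3 [-0.52  1.44  0.03] [508.  86.]
4 [-0.6   1.84  0.03] [507.  82.]
5 [-0.64  2.24  0.03] [506.  78.]
6 [-0.67  2.63  0.03] [506.  74.]
7 [-0.67  3.02  0.03] [506.  70.]
8 [-0.64  3.4   0.03] [506.  66.]
9 [-0.59  3.78  0.03] [507.  63.]
10 [-0.52  4.15  0.03] [507.  59.]
```

>>> {"method": "step_arm", "body": {
  "plan": "-0.29 0.65 0 0 0;-0.42 1.05 0 0 0;-0.52 1.44 0 0 0;-0.6 1.84 0 0 0;-0.64 2.24 0 0 0;-0.67 2.63 0 0 0;-0.67 3.02 0 0 0;-0.64 3.4 0 0 0;-0.59 3.78 0 0 0;-0.52 4.15 0 0 0"
}}

```text
time_s: 12.75
eef_pos: [508.0, 58.6, 183.3]
ee_rot: [-0.0, 1.0, -0.001, 0.0]
force: [-0.4, 0.1, -1.7]
grip_width: 0.292
```

```bash
python3 go.py 507.5 59 183.3
```

```text
12.75 6.027 0.91 0.91
{'time_s': np.float64(12.8), 'eef_pos': array([508.136,  58.148, 183.297]), 'force': array([-0.357, -0.317, -1.171]), 'grip_width': np.float64(0.289)}
lamp-can [0.1 1.6] cmd-can [-0.6  2.4]
w,k [1.09508959 0.06552747] w now 0.6051444875866008 rms 0.0038681892726889267
1 [0.16 0.6  0.03] [509.  53.]
2 [0.29 0.95 0.03] [510.  50.]
3 [0.44 1.28 0.03] [512.  46.]
4 [0.6  1.6  0.03] [513.  43.]
5 [0.78 1.91 0.03] [515.  40.]
6 [0.97 2.2  0.03] [517.  37.]
7 [1.18 2.48 0.03] [519.  34.]
8 [1.39 2.74 0.03] [521.  32.]
9 [1.62 2.99 0.03] [524.  29.]
10 [1.86 3.22 0.03] [526.  27.]
```

>>> {"method": "step_arm", "body": {
  "plan": "0.16 0.6 0 0 0;0.29 0.95 0 0 0;0.44 1.28 0 0 0;0.6 1.6 0 0 0;0.78 1.91 0 0 0;0.97 2.2 0 0 0;1.18 2.48 0 0 0;1.39 2.74 0 0 0;1.62 2.99 0 0 0;1.86 3.22 0 0 0"
}}

```text
time_s: 13.8
eef_pos: [526.7, 26.5, 183.3]
ee_rot: [-0.0, 1.0, -0.001, -0.0]
force: [-0.1, -0.5, -2.5]
grip_width: 0.287
```

```bash
python3 go.py 526.1 26.8 183.3
python3 - <<'E'
import cv2
a=cv2.imread("pics/last.png");cv2.imwrite("pics/l2.png",cv2.resize(a[110:230,250:410],(800,600),interpolation=cv2.INTER_CUBIC))
E
```

```text
13.8 6.63 0.92 0.88
{'time_s': np.float64(13.85), 'eef_pos': array([526.968,  26.201, 183.287]), 'force': array([ 1.055, -0.321, -1.64 ]), 'grip_width': np.float64(0.295)}
lamp-can [-0.6  0.7] cmd-can [-1.5  1.3]
w,k [1.09374037 0.06509561] w now 0.5337550758461358 rms 0.0038943968781950025
1 [0.4  0.34 0.03] [530.  23.]
2 [0.67 0.53 0.03] [533.  21.]
3 [0.93 0.71 0.03] [535.  20.]
4 [1.21 0.87 0.03] [538.  18.]
5 [1.49 1.01 0.03] [541.  17.]
6 [1.77 1.14 0.03] [544.  15.]
7 [2.05 1.25 0.03] [547.  14.]
8 [2.33 1.35 0.03] [549.  13.]
9 [2.62 1.43 0.03] [552.  13.]
10 [2.9  1.49 0.03] [555.  12.]
```

View pics/l2.png

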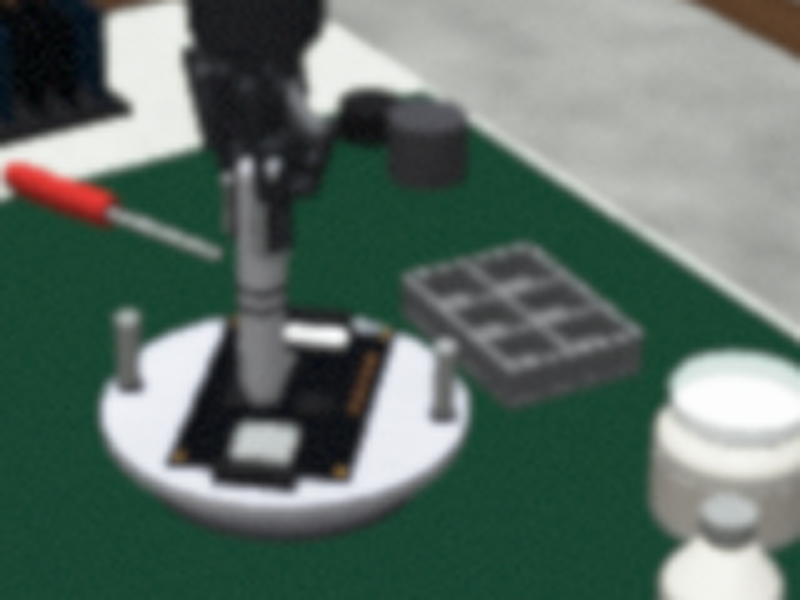

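l2: the lens at (265,395) is over the can at (265,440). It is still tracking, and the gap is about 3 cm.

>>> {"method": "step_arm", "body": {
  "plan": "0.4 0.34 0 0 0;0.67 0.53 0 0 0;0.93 0.71 0 0 0;1.21 0.87 0 0 0;1.49 1.01 0 0 0;1.77 1.14 0 0 0;2.05 1.25 0 0 0;2.33 1.35 0 0 0;2.62 1.43 0 0 0;2.9 1.49 0 0 0"
}}

```text
time_s: 14.85
eef_pos: [555.7, 11.7, 183.3]
ee_rot: [-0.0, 1.0, -0.001, -0.0]
force: [0.2, 0.1, -2.5]
grip_width: 0.29
```

```bash
python3 go.py 555.1 11.9 183.3
```

```text
14.85 7.16 0.91 0.87
{'time_s': np.float64(14.9), 'eef_pos': array([556.013,  11.575, 183.266]), 'force': array([-1.039,  0.487, -1.719]), 'grip_width': np.float64(0.293)}
lamp-can [-0.7  0. ] cmd-can [-1.6  0.4]
w,k [1.09308392 0.06491302] w now 0.4664182592111955 rms 0.00382216015872332
1 [0.44 0.08 0.03] [560.  11.]
2 [0.72 0.11 0.03] [562.  11.]
3 [1.   0.13 0.03] [565.  11.]
4 [1.28 0.14 0.03] [568.  11.]
5 [1.55 0.13 0.03] [571.  11.]
6 [1.82 0.12 0.03] [573.  11.]
7 [2.08 0.09 0.03] [576.  11.]
8 [2.34 0.05 0.03] [578.  11.]
9 [2.59 0.   0.03] [581.  12.]
10 [ 2.84 -0.06  0.03] [583.  12.]
```

>>> {"method": "step_arm", "body": {
  "plan": "0.44 0.08 0 0 0;0.72 0.11 0 0 0;1 0.13 0 0 0;1.28 0.14 0 0 0;1.55 0.13 -1 0 0;1.7 0.12 -3.5 0 0;1.8 0.1 -7 0 0;1.8 0.1 -10 0 0;1.8 0.1 -12 0 0;1.8 0.1 -12.5 0 0"
}}

```text
time_s: 15.9
eef_pos: [574.0, 10.7, 311.4]
ee_rot: [0.0, 1.0, -0.0, 0.002]
force: [0.2, -0.7, -1.8]
grip_width: 0.288
```

>>> {"method": "step_arm", "body": {
  "plan": "0 0 0 0 0;0 0 0 0 0;0 0 0 0 0;0 0 0 0 0;0 0 0 0 0"
}}

```text
time_s: 16.4
eef_pos: [573.4, 10.8, 307.8]
ee_rot: [-0.0, 1.0, -0.001, -0.0]
force: [-0.2, -0.5, -1.7]
grip_width: 0.292
```

```bash
python3 lamp.py; cp pics/s_lamp.png pics/end.png
```

```text
{'time_s': np.float64(16.4), 'joints': array([-0.185,  0.385,  1.2  ,  0.   ,  1.557,  1.386]), 'eef_pos': array([573.392,  10.773, 307.822]), 'force': array([-0.206, -0.514, -1.675]), 'grip_width': np.float64(0.292)}
240 axis-TCP [1.23946963 0.47445109] tilt [-0.01822165  0.00314062] 1.2452410048118416 bottom below TCP [-95.28115831 -93.36253293 -90.54120084]
```

View pics/end.png

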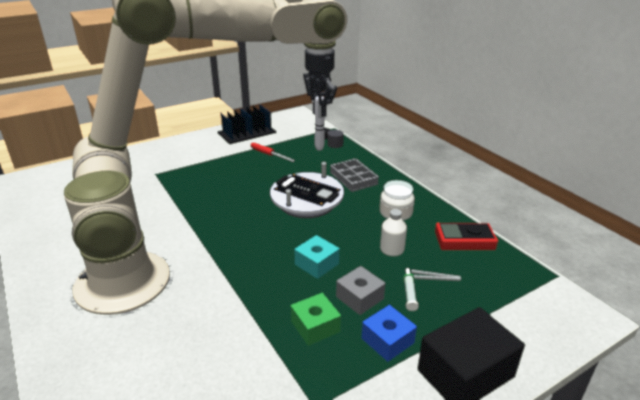

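The end picture shows the lamp held upright at (320,135), well above the board, and everything else in place. Lens height is about 212 mm, 16 cm above the board.

```bash
python3 -c "
from rig import workorder; print(workorder.finish_job())"
```

```text
the job is handed in; nothing more can be done
None
```

I finished the job and handed it in at about 16.4 s. No verdict was reported.

- **Push:** I took the lamp from the grey stand and pushed the holder anticlockwise by post_a with the lamp's barrel. The side camera gave a release speed of about 1.09 rad/s, or one turn in 5.8 s. The holder then coasted freely.
- **Curing:** The lens stayed about 3 cm above the can for roughly 7 s, from about 8.1 to 15.3 s. By the arm's readings and the fitted can angle, it was within about 2.5 mm sideways at each check. The holder slowed to about 0.44 rad/s by the end of that time, above the 0.35 limit.
- **Finish:** The lamp is still held, upright to within about 0.02 rad, with its lens about 16 cm above the board. The last side picture showed everything else in place.

**Checks that disagreed:**
- **Slowing:** The holder slowed a little faster than I first assumed, so I corrected the prediction as it went.
- **Lamp fit:** One fit of the lamp while it was beside the post gave a lower end 127 mm below the gripper tip. The two fits with the lamp clear of the holder gave 95 to 97 mm, so I ignored that one; the cause was probably the platter showing behind the lamp.

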